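Reset a locked height stop to a gauge block

TASK

The height stop on the bench has to be set afresh to the gauge block standing under its foot: slacken the lever jam nut fully, turn the tee-handled adjuster screw clockwise until the foot bears firmly on the block, and then do the jam nut up again hand-tight so that the setting is locked. Force neither the screw nor the nut, leave the block where it stands, and do not shift the other things on the bench.

Things in the scene. Friction and masses are not known exactly. Their poses are not given: they have to be found in the camera images.
- stand: Green C-shaped height stop on a dark steel base plate 150 x 190 x 18 mm, fixed to the bench. Origin on the bench under the vertical axis shared by nut, adjuster and foot; z up. Column 36 mm thick on its +y side (y 64 to 100 mm), arm over the block 60 mm wide, its top 128 mm and underside 98 mm above the bench
- lever_post (a point): Middle of the graspable part of the black upright post at the end of the jam nut's lever, 160 mm above the bench. Post 12 mm in diameter, 136 to 176 mm above the bench, 85 mm from the axis; the lever bar (10 mm thick) lies at 133 to 143 mm. The nut is a 41 mm hexagon on the arm, 128 to 147 mm above the bench. Takes about 1 N across the lever when slack
- jam_nut (a joint): Angle of the jam nut (rad), growing clockwise seen from above, the tightening way; hard ends at 0 and 4.2. Starts done up at 1.5 to 1.65; slack after 0.4 to 0.9 rad anticlockwise. Once the adjuster has been turned down the nut begins to bite later, 0.05 to 1.2 rad further clockwise than it started: that angle differs from case to case and must be felt at the post
- tee_grip (a point): Centre of the tee handle's bar on the vertical axis, 176 mm above the bench. Bar 64 mm long, 11 mm wide, 14 mm high (169 to 183 mm above the bench), on a 14 mm shaft that rises through the nut; grasp it across from above. Its x axis lies along the bar
- tee_end (a point): One end of the tee handle's bar, 32 mm from the axis
- adjuster (a joint): Angle of the adjuster screw (rad), growing clockwise seen from above; clockwise lowers the foot 1.9 mm per rad (the handle stays at its height). Held by friction while the nut is tight, and not to be forced then: slacken the nut first. Takes about 0.18 N m when the nut is slack and stays where it is left. Stop at 5.5. Starts at 0.8 to 1.4; the foot meets the block at about 2.4 to 3.4
- foot: Round dark steel foot, 25 mm diameter, 8 mm thick, under the arm; its underside is 78.7 mm above this body's origin. Backed by a spring of 40 N per mm, so after meeting the block it presses about 60 N more per rad and the handle gets heavier by about 0.12 N m per rad. It bears firmly at 15 to 90 N (about 0.3 to 1.3 rad after contact, best 0.65); over 140 N is forced
- block: Plain steel gauge block 35 x 30 x 40 mm standing loose on the small square anvil plate under the foot. Origin at the centre of its underside; top 40 mm above it
- washer: Thrust washer inside the arm, out of sight; the nut presses it on the adjuster's collar. Once the nut bites, the push across the lever at the post, read after small slow steps, rises to about 5 N in 0.25 rad, then about 1.4 N per 0.1 rad (clamp load 13 N per 0.1 rad). Hand-tight is 7 to 12 N at the post, 0.35 to 0.7 rad after the bite (clamp load 30 to 110 N passes); over 17 N (150 N) is forced
- collar: Collar of the adjuster screw inside the arm, out of sight; the force between washer and collar is the clamp load that locks the screw
- spare_nut: Bystander: loose steel hexagon nut, 26 mm, 11 mm high, lying on the stand's base plate. Origin under its centre
- low_block: Bystander: low steel block 35 x 30 x 22 mm lying on the bench. Origin under its centre
- spanner: Bystander: steel spanner 180 mm long lying on the bench
- driver: Bystander: screwdriver 200 mm long lying on the bench
- bearing: Bystander: steel ring 52 mm diameter, 14 mm high
- spray: Bystander: blue can 56 mm diameter, 170 mm high
- bolt: Bystander: loose hexagon bolt about 58 mm long

How it is judged:
On the way, in this order (a step that is already met when the one before it is completed fails the run):
1. the jam nut is slack, the adjuster not yet turned (contact force between washer and collar below 3 N and distance of tee_end from where it was at the start of the episode below 0.008 m), for 0.2 s.
2. the foot bears on the block with 15 to 90 N while the nut is still slack (contact force between foot and block between 15 and 90 N and contact force between washer and collar below 3 N), for 0.2 s.
3. the jam nut is tight again (contact force between washer and collar above 30 N), for 0.2 s.
At the end, for the whole second after the job is handed in: The foot bears on the gauge block with 15 to 90 N, the jam nut is tight with a clamp load of 30 to 110 N, and the block stands at rest within 8 mm of where it was (contact force between foot and block between 15 and 90 N and contact force between washer and collar between 30 and 110 N and distance of block from where it was at the start of the episode below 0.008 m and linear speed of block below 0.01 m/s); the robot touches nothing.
It fails at once if the jam nut is overtightened (clamp load over 150 N) (contact force between washer and collar above 150 N).
It fails at once if the foot is forced onto the block (over 140 N) (contact force between foot and block above 140 N).
It fails at once if a bystander is shifted by more than 30 mm (distance of any of spare_nut, low_block, spanner, driver, bearing, spray, bolt from where it was at the start of the episode above 0.03 m).
It also fails if it takes over 72 s, if anything falls off the work surface, if the arm or the gripper's body presses on something with over 40 N, if the wrist force passes 120 N, or if a joint passes its speed limit or range.

ROBOT

A 6-joint arm with a two-finger parallel gripper is mounted at the origin on the work surface. World frame = base frame: x ahead of the robot, y to its left, z up, the work surface at z = 0. Lengths are in m, angles in rad, forces in N, time in s.
With the tool pointing down it reaches from about 0.25 to 0.775 m from the base axis. Payload 4 kg.
Tool frame: the origin (TCP) lies at the centre of the arm's flange, where the gripper is bolted on; the fingertips stand 199 mm ahead of it and the grasp point (between the pads) lies 180 mm ahead of it (robot.tcp_to_tips is the z of the fingertips in the tool frame, in m); z points along the fingers, y is the line along which they close (so a half turn about z gives the same grasp; the last joint's range is limited). The gripper opens to 94 mm and grips with 3 to 60 N. Pads are 16 mm wide; open, the fingers measure 119 mm over their backs; the gripper's body (75 mm by 177 mm) begins 78 mm behind the grasp point.
Start: joints at [1.085, 0.087, 1.371, -0, 1.684, -0.103], TCP at [0.205, 0.51, 0.405] pointing down, gripper open.
Joint ranges: [-3.1, 3.1], [-0.76, 2.03], [0.27, 2.55], [-1.08, 4.22], [0.17, 2.65], [-2.57, 2.57]. Speed limits (rad/s): [2.79, 2.79, 3.14, 3.14, 3.14, 3.14].

INTERFACE

Orientations are given as [roll, pitch, yaw] about the fixed x, y, z axes, in that order (R = Rz(yaw) Ry(pitch) Rx(roll)).
In Python, from bench import robot gives the robot as it stands.
- The arm moves only by the tool play_rows, never from a script. Its arguments are lists of equal length, an entry for each row: "translation": the shift along the tool's x, y, z scaled (see below), a list of three; "twist": the turn, a rotation vector about the tool's x, y, z scaled (see below), a list of three; "gripper": the opening, from -1 (shut) to 1 (fully open). A call has 1 to 8 rows; each row shifts and turns the commanded pose from where the row before left it, along the tool's axes as they then stand; what a row does not reach is not made up. The controller multiplies each number of a shift by 0.04 m and each number of a turn by 0.1 rad. A row lasts 1/10 s, in which the tool goes at most 50 mm and 8.59 degrees, less where a joint would pass 70% of its speed; a pose out of reach is approached as far as the arm can. A call with a number of a shift or a turn outside -1 to 1 is refused whole. A call with a gripper value outside its range is refused whole. The fingers move at their own pace and stop on an object; the grip force is fixed at half the most. Time passes only in rows, so rows that do not move let the fingers close. It gives the time, the measured TCP pose, the force, the opening and the grip force at its end, in the units of the state.
- robot.get_obs(): the state, without advancing time (a new reading comes with each control period).
- robot.snapshot(name): name is "scene" or "top" or "wrist"; returns the picture (420x560x3 uint8, red, green, blue); there is no depth.
- robot.camera_model(name): a dict with "camera_matrix" (3x3 intrinsics, pixels), "rvec" (rotation vector, rad) and "tvec" (3), from world to camera coordinates, as OpenCV has them. Camera axes: x right, y down, z forward; pixel columns grow to the right and rows downward; lengths in m; the calibration is good to about 2 mm. The wrist camera is an equidistant fisheye: a pixel r from the principal point sees the ray r / f radians off the axis. A picture is of the moment at which its call begins: read the wrist's pose just before it. camera_model takes no time and is no camera call; for the wrist camera it gives the pose at the moment of the call.
- robot.close_job(): hands the job in; it is judged then, once.
Trained networks look in the newest picture that a camera, given by its name, has taken for a name from the list of things; names that differ only in an ending like _2 or _b are one class to them, and where a whole thing is asked for, a point or a joint stands for the part that bears it (a point fixed in the world has none). Each returns a list of dicts, best first, with "score" (0 to 1); they miss things now and then, are a little off and sometimes report something else, mostly with a low value. They report only what shows in the picture. A call takes as long as a camera call.
- robot.recognise(name, camera): "centre" ([x, y, z] in m, in world coordinates, good to about 4 mm: the middle of the surface that is visible of it).
- robot.spot_point(name, camera): "centre" ([x, y, z] in m, in world coordinates, good to about 4 mm: a listed point, or the origin of a listed thing).
The state is a dict: "time": time; "joint_positions": joint angles; "qvel": joint speeds; "joint_torque": joint torques, N m; "tool_pos": TCP position; "ee_rot": TCP orientation; "wrist_force": force on the tool from outside, world axes, zero at the start; "wrist_torque": the same for the moment, N m; "width": finger opening in m; "finger_force": force on a finger pad.
Only numpy, scipy, OpenCV 4.12 (cv2) and the standard library are available. Lean on these libraries where they do the work, as an engineer would, in place of code of your own. Each camera call takes 0.05 s, during which the arm holds its last target. There are 200 camera calls.

## Working session

There is one attempt and no reset: what is moved stays moved. The work goes in short steps, Python scripts to look and compute and a tool call to move; the robot and the scene stay as the last step left them, time stands still between calls to the robot, and variables do not carry over. Pictures are saved under pics/ and viewed, at most 10 in all, crops included, and the job is handed in when it is done.

Besides the shell and the picture viewer there is one more tool, called by a JSON object that holds its "api" and its "payload". play_rows: Moves the arm, as the interface text tells. Its arguments: {"type":"object","properties":{"translation":{"type":"array","items":{"type":"array","items":{"type":"number","minimum":-1,"maximum":1}}},"twist":{"type":"array","items":{"type":"array","items":{"type":"number","minimum":-1,"maximum":1}}},"gripper":{"type":"array","items":{"type":"number"}}},"required":["translation","twist","gripper"]}

```bash
mkdir -p pics; ls
python3 - <<'E'
from bench import robot
import cv2,numpy as np
o=robot.get_obs();print({k:np.round(v,3).tolist() for k,v in o.items()})
for c in ["scene","top"]:
    im=robot.snapshot(c);cv2.imwrite(f"pics/{c}0.png",im[:,:,::-1])
    for n in ["lever_post","tee_grip","tee_end","stand","block","spray","spare_nut"]:
        print(c,n,[(np.round(d["centre"],3).tolist(),round(d["score"],2)) for d in robot.spot_point(n,c)[:2]])
E
```

```text
pics
{'time': 0.0, 'joint_positions': [1.085, 0.088, 1.372, 0.0, 1.684, -0.103], 'qvel': [0.003, 0.001, -0.002, -0.001, 0.001, -0.0], 'joint_torque': [0.0, -34.019, -30.242, 0.072, 0.033, -0.0], 'tool_pos': [0.205, 0.51, 0.404], 'ee_rot': [-3.139, -0.0, 2.759], 'wrist_force': [0.632, -0.142, 0.448], 'wrist_torque': [0.014, -0.016, 0.047], 'finger_force': 0.0, 'width': 0.094}
scene lever_post [([0.491, -0.066, 0.155], 0.55)]
scene tee_grip [([0.568, -0.058, 0.173], 0.69)]
scene tee_end [([0.585, -0.08, 0.18], 0.54)]
scene stand [([0.568, -0.057, 0.003], 0.76)]
scene block [([0.572, -0.058, 0.032], 0.77)]
scene spray [([0.652, 0.294, -0.003], 0.76)]
scene spare_nut [([0.612, -0.082, 0.016], 0.53)]
top lever_post [([0.485, -0.067, 0.162], 0.51)]
top tee_grip [([0.57, -0.056, 0.176], 0.56), ([0.397, -0.14, 0.004], 0.39)]
top tee_end [([0.586, -0.082, 0.173], 0.68)]
top stand [([0.57, -0.056, -0.0], 0.78)]
top block []
top spray [([0.649, 0.295, -0.002], 0.8)]
top spare_nut []
```

View pics/scene0.png

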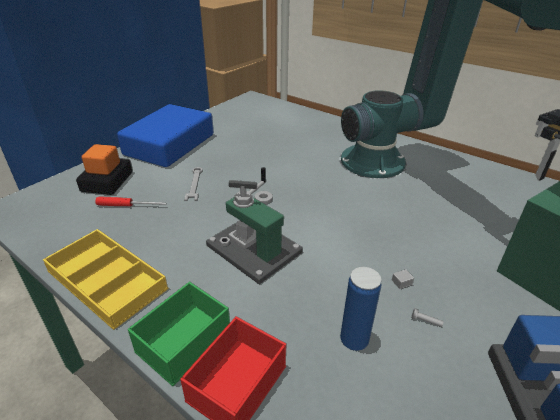

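View pics/top0.png

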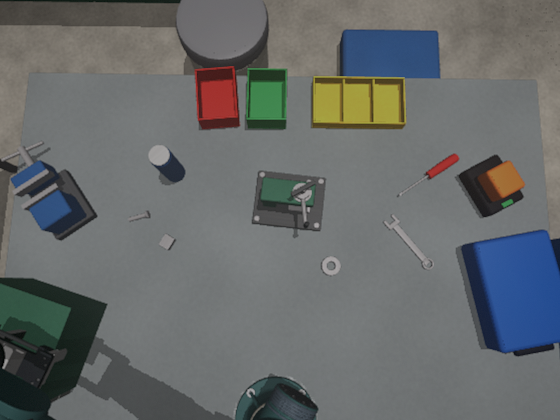

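The scene picture shows the stand near (250,230) with the lever post pointing towards the robot. The top picture shows the axis at about (303,192) and the post at (305,225). There is free space all round, and both pictures agree with the networks. Next I go above the post.

```bash
cat > h.py <<'E'
from bench import robot
import numpy as np
def plan(goal,yaw,n,start=None):
    """rows (tool down) from the present pose to goal xyz / yaw; tool x=(c,s), y=(s,-c), z=down; twist z>0 clockwise"""
    o=robot.get_obs();p=np.array(o["tool_pos"] if start is None else start[:3]);y0=o["ee_rot"][2] if start is None else start[3]
    d=(np.array(goal)-p)/n;w=(yaw-y0)/n
    T=[];W=[]
    for i in range(n):
        y=y0+w*i;c,s=np.cos(y),np.sin(y)
        T.append([round(float(v)/.04,2) for v in (c*d[0]+s*d[1],s*d[0]-c*d[1],-d[2])]);W.append(round(-w/.1,2))
    for k in range(0,n,8):print(T[k:k+8],W[k:k+8])
E
python3 -c "
from h import *
plan([.487,-.067,.42],.12,27)"
```

```text
[[-0.44, -0.4, -0.01], [-0.48, -0.35, -0.01], [-0.51, -0.31, -0.01], [-0.54, -0.25, -0.01], [-0.56, -0.2, -0.01], [-0.58, -0.14, -0.01], [-0.59, -0.09, -0.01], [-0.59, -0.03, -0.01]] [np.float64(0.98), np.float64(0.98), np.float64(0.98), np.float64(0.98), np.float64(0.98), np.float64(0.98), np.float64(0.98), np.float64(0.98)]
[[-0.59, 0.03, -0.01], [-0.59, 0.09, -0.01], [-0.58, 0.14, -0.01], [-0.56, 0.2, -0.01], [-0.54, 0.25, -0.01], [-0.51, 0.3, -0.01], [-0.48, 0.35, -0.01], [-0.44, 0.4, -0.01]] [np.float64(0.98), np.float64(0.98), np.float64(0.98), np.float64(0.98), np.float64(0.98), np.float64(0.98), np.float64(0.98), np.float64(0.98)]
[[-0.4, 0.44, -0.01], [-0.36, 0.48, -0.01], [-0.31, 0.51, -0.01], [-0.26, 0.54, -0.01], [-0.2, 0.56, -0.01], [-0.15, 0.58, -0.01], [-0.09, 0.59, -0.01], [-0.03, 0.59, -0.01]] [np.float64(0.98), np.float64(0.98), np.float64(0.98), np.float64(0.98), np.float64(0.98), np.float64(0.98), np.float64(0.98), np.float64(0.98)]
[[0.02, 0.59, -0.01], [0.08, 0.59, -0.01], [0.14, 0.58, -0.01]] [np.float64(0.98), np.float64(0.98), np.float64(0.98)]
```

{"api": "play_rows", "payload": {"translation": [[-0.44, -0.4, -0.01], [-0.48, -0.35, -0.01], [-0.51, -0.31, -0.01], [-0.54, -0.25, -0.01], [-0.56, -0.2, -0.01], [-0.58, -0.14, -0.01], [-0.59, -0.09, -0.01], [-0.59, -0.03, -0.01]], "twist": [[0, 0, 0.98], [0, 0, 0.98], [0, 0, 0.98], [0, 0, 0.98], [0, 0, 0.98], [0, 0, 0.98], [0, 0, 0.98], [0, 0, 0.98]], "gripper": [1, 1, 1, 1, 1, 1, 1, 1]}}

```text
time: 1.6
tool_pos: [0.2891, 0.3381, 0.408]
ee_rot: [3.141, -0.0, 1.971]
wrist_force: [-0.3, -0.4, -0.1]
width: 0.0937
finger_force: 0.0
```

{"api": "play_rows", "payload": {"translation": [[-0.59, 0.03, -0.01], [-0.59, 0.09, -0.01], [-0.58, 0.14, -0.01], [-0.56, 0.2, -0.01], [-0.54, 0.25, -0.01], [-0.51, 0.3, -0.01], [-0.48, 0.35, -0.01], [-0.44, 0.4, -0.01]], "twist": [[0, 0, 0.98], [0, 0, 0.98], [0, 0, 0.98], [0, 0, 0.98], [0, 0, 0.98], [0, 0, 0.98], [0, 0, 0.98], [0, 0, 0.98]], "gripper": [1, 1, 1, 1, 1, 1, 1, 1]}}

```text
time: 2.4
tool_pos: [0.3719, 0.1669, 0.4113]
ee_rot: [3.141, -0.001, 1.187]
wrist_force: [0.3, -1.1, -0.0]
width: 0.0939
finger_force: 0.0
```

{"api": "play_rows", "payload": {"translation": [[-0.4, 0.44, -0.01], [-0.36, 0.48, -0.01], [-0.31, 0.51, -0.01], [-0.26, 0.54, -0.01], [-0.2, 0.56, -0.01], [-0.15, 0.58, -0.01], [-0.09, 0.59, -0.01], [-0.03, 0.59, -0.01]], "twist": [[0, 0, 0.98], [0, 0, 0.98], [0, 0, 0.98], [0, 0, 0.98], [0, 0, 0.98], [0, 0, 0.98], [0, 0, 0.98], [0, 0, 0.98]], "gripper": [1, 1, 1, 1, 1, 1, 1, 1]}}

```text
time: 3.2
tool_pos: [0.4551, -0.0049, 0.4144]
ee_rot: [3.142, -0.0, 0.403]
wrist_force: [0.1, 0.3, -0.1]
width: 0.0941
finger_force: 0.0
```

{"api": "play_rows", "payload": {"translation": [[0.02, 0.59, -0.01], [0.08, 0.59, -0.01], [0.14, 0.58, -0.01], [0, 0, 0]], "twist": [[0, 0, 0.98], [0, 0, 0.98], [0, 0, 0.98], [0, 0, 0]], "gripper": [1, 1, 1, 1]}}

```text
time: 3.6
tool_pos: [0.4862, -0.0702, 0.4151]
ee_rot: [3.141, 0.0, 0.109]
wrist_force: [-0.3, 0.7, 0.2]
width: 0.0941
finger_force: 0.0
```

Run:
```python
from h import *
import cv2
o=robot.get_obs();print(np.round(o["tool_pos"],4),np.round(o["ee_rot"],3),np.round(o["joint_positions"],2),o["time"])
im=robot.snapshot("wrist");cv2.imwrite("pics/w1.png",im[:,:,::-1])
for r in range(2):
  for n in ["lever_post","tee_grip","tee_end","stand"]:
    for c in ["wrist"]:
        print(c,n,[(np.round(d["centre"],4).tolist(),round(d["score"],2)) for d in robot.spot_point(n,c)[:2]])
  robot.snapshot("wrist")
```

```text
[ 0.4862 -0.0702  0.4151] [3.141 0.    0.109] [-0.26 -0.05  1.49 -0.    1.7   1.2 ] 3.6
wrist lever_post [([0.4852, -0.0664, 0.1592], 0.96)]
wrist tee_grip [([0.5703, -0.057, 0.1764], 0.71)]
wrist tee_end [([0.5855, -0.0824, 0.179], 0.64)]
wrist stand [([0.5685, -0.0582, 0.0015], 0.88)]
wrist lever_post [([0.4824, -0.0669, 0.1556], 0.98), ([0.459, -0.3649, -0.0032], 0.73)]
wrist tee_grip [([0.5687, -0.0549, 0.1787], 0.69)]
wrist tee_end [([0.5847, -0.0845, 0.1774], 0.83)]
wrist stand [([0.5662, -0.0577, -0.0024], 0.79)]
```

View pics/w1.png

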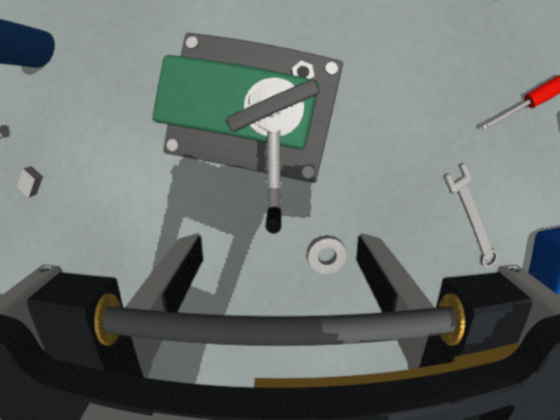

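The wrist picture shows the post at (274,220) between the fingers and the tee on the nut at (272,105). It agrees with the estimates, so I descend and cage the post.

{"api": "play_rows", "payload": {"translation": [[-0.02, -0.1, 0.45], [0, 0, 0.45], [0, 0, 0.45], [0, 0, 0.38], [0, 0, 0], [0, 0, 0], [0, 0, 0], [0, 0, 0]], "twist": [[0, 0, 0], [0, 0, 0], [0, 0, 0], [0, 0, 0], [0, 0, 0], [0, 0, 0], [0, 0, 0], [0, 0, 0]], "gripper": [1, 1, 1, 0, -0.68, -0.68, -0.68, -0.68]}}

```text
time: 4.95
tool_pos: [0.4845, -0.0645, 0.3476]
ee_rot: [3.141, -0.002, 0.113]
wrist_force: [0.4, -0.6, -0.0]
width: 0.0572
finger_force: 0.0
```

{"api": "play_rows", "payload": {"translation": [[0, 0, 0], [0, 0, 0], [0, 0, 0], [0, 0, 0]], "twist": [[0, 0, 0], [0, 0, 0], [0, 0, 0], [0, 0, 0]], "gripper": [-0.68, -0.68, -0.68, -0.68]}}

```text
time: 5.35
tool_pos: [0.4843, -0.0644, 0.3463]
ee_rot: [-3.142, -0.0, 0.113]
wrist_force: [0.7, -0.4, -0.3]
width: 0.0255
finger_force: 0.0
```

{"api": "play_rows", "payload": {"translation": [[0, 0, 0], [0, 0, 0], [0, 0.1, 0], [0.01, 0.21, 0], [0.01, 0.21, 0], [0.01, 0.21, 0], [0.01, 0.21, 0], [0.01, 0.21, 0]], "twist": [[0, 0, 0], [0, 0, 0], [0, 0, 0], [0, 0, -1], [0, 0, -1], [0, 0, -1], [0, 0, -1], [0, 0, -1]], "gripper": [-0.68, -0.68, -0.68, -0.68, -0.68, -0.68, -0.68, -0.68]}}

```text
time: 6.15
tool_pos: [0.4994, -0.1064, 0.3459]
ee_rot: [-3.137, -0.002, 0.618]
wrist_force: [0.3, 5.7, 0.4]
width: 0.0151
finger_force: 2.2
```

{"api": "play_rows", "payload": {"translation": [[0.01, 0.21, 0], [0.01, 0.21, 0], [0.01, 0.21, 0], [0, 0, 0], [0, 0, 0]], "twist": [[0, 0, -1], [0, 0, -1], [0, 0, -1], [0, 0, 0], [0, 0, 0]], "gripper": [-0.68, -0.68, -0.68, -0.68, -0.68]}}

```text
time: 6.65
tool_pos: [0.5167, -0.1258, 0.3461]
ee_rot: [-3.141, 0.0, 0.91]
wrist_force: [-0.2, 0.4, 0.7]
width: 0.0148
finger_force: 0.0
```

Run:
```python
from h import *
import cv2
o=robot.get_obs();print(np.round(o["tool_pos"],4),np.round(o["ee_rot"],3),np.round(o["joint_positions"],2),o["time"],np.round(o["wrist_torque"],3))
im=robot.snapshot("wrist");cv2.imwrite("pics/w2.png",im[:,:,::-1])
for n in ["lever_post","tee_grip","tee_end"]:
        print(n,[(np.round(d["centre"],4).tolist(),round(d["score"],2)) for d in robot.spot_point(n,"wrist")[:2]])
```

```text
[ 0.5167 -0.1258  0.3461] [-3.141  0.     0.91 ] [-0.35  0.07  1.51 -0.    1.57  0.31] 6.65 [-0.063  0.089  0.016]
lever_post [([0.5194, -0.1238, 0.1613], 0.6)]
tee_grip [([0.5679, -0.058, 0.1788], 0.7)]
tee_end [([0.5873, -0.0839, 0.178], 0.93)]
```

View pics/w2.png

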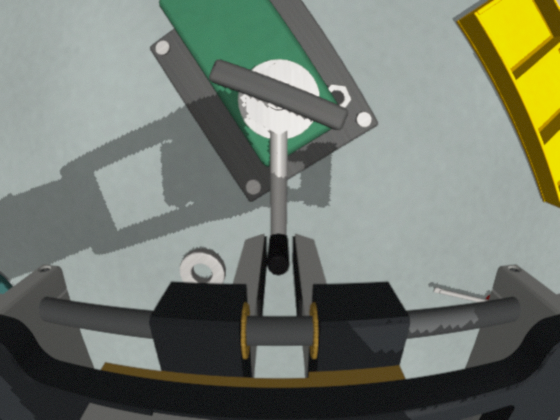

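The post at (278,255) is caged and turned by about 0.8 rad; the tee has not moved. I turn a bit further to be sure the nut is slack, then open and rise.

{"api": "play_rows", "payload": {"translation": [[0.01, 0.21, 0], [0.01, 0.21, 0], [0.01, 0.21, 0], [0, 0, 0], [0, 0, 0], [0, -0.12, 0], [0, 0, 0], [0, 0, 0]], "twist": [[0, 0, -1], [0, 0, -1], [0, 0, -1], [0, 0, 0], [0, 0, 0], [0, 0, 0], [0, 0, 0], [0, 0, 0]], "gripper": [-0.68, -0.68, -0.68, -0.68, -0.68, -0.3, 0, 0]}}

```text
time: 7.65
tool_pos: [0.5338, -0.136, 0.3464]
ee_rot: [3.141, -0.0, 1.212]
wrist_force: [0.1, -0.7, 0.2]
width: 0.0357
finger_force: 0.0
```

{"api": "play_rows", "payload": {"translation": [[0, 0, -0.4], [0, 0, -0.7], [0, 0, -0.7], [0, 0, 0]], "twist": [[0, 0, 0], [0, 0, 0], [0, 0, 0], [0, 0, 0]], "gripper": [1, 1, 1, 1]}}

```text
time: 8.05
tool_pos: [0.5344, -0.1362, 0.4234]
ee_rot: [3.132, -0.0, 1.212]
wrist_force: [-0.4, -0.8, 0.2]
width: 0.0676
finger_force: 0.0
```

Run:
```python
from h import *
o=robot.get_obs();print(np.round(o["tool_pos"],4),np.round(o["ee_rot"],3),np.round(o["joint_positions"],2),o["time"])
r={}
for k in range(2):
  robot.snapshot("wrist")
  for n in ["lever_post","tee_grip","tee_end"]:
    l=[(np.round(d["centre"],4).tolist(),round(d["score"],2)) for d in robot.spot_point(n,"wrist")[:2]];print(n,l)
    if l:r.setdefault(n,[]).append(l[0][0])
g=np.mean(r["tee_grip"],0);e=np.mean(r["tee_end"],0)-g
p=np.mean(r["lever_post"],0)-g;print("bar",np.arctan2(e[1],e[0])%np.pi,"lever",np.arctan2(p[1],p[0]))
```

```text
[ 0.5344 -0.1362  0.4234] [ 3.132 -0.     1.212] [-0.35  0.08  1.34  0.    1.71  0.01] 8.05
lever_post [([0.5403, -0.1357, 0.1587], 0.62)]
tee_grip [([0.5693, -0.0565, 0.175], 0.89)]
tee_end [([0.5886, -0.0831, 0.1775], 0.69)]
lever_post [([0.5405, -0.1361, 0.1553], 0.83)]
tee_grip [([0.5693, -0.0538, 0.1761], 0.56)]
tee_end [([0.5884, -0.084, 0.1749], 0.81)]
bar 2.1652713318697594 lever -1.9144869337835018
```

```bash
python3 -c "
from h import *
plan([.569,-.0565,.42],2.165,10)"
```

```text
[[0.22, 0.01, -0.01], [0.21, 0.03, -0.01], [0.21, 0.05, -0.01], [0.2, 0.07, -0.01], [0.2, 0.09, -0.01], [0.19, 0.11, -0.01], [0.18, 0.13, -0.01], [0.16, 0.14, -0.01]] [np.float64(-0.95), np.float64(-0.95), np.float64(-0.95), np.float64(-0.95), np.float64(-0.95), np.float64(-0.95), np.float64(-0.95), np.float64(-0.95)]
[[0.15, 0.16, -0.01], [0.13, 0.17, -0.01]] [np.float64(-0.95), np.float64(-0.95)]
```

{"api": "play_rows", "payload": {"translation": [[0.22, 0.01, 0], [0.21, 0.03, 0], [0.21, 0.05, 0], [0.2, 0.07, 0], [0.2, 0.09, 0], [0.19, 0.11, 0], [0.18, 0.13, 0], [0.16, 0.14, 0]], "twist": [[0, 0, -0.95], [0, 0, -0.95], [0, 0, -0.95], [0, 0, -0.95], [0, 0, -0.95], [0, 0, -0.95], [0, 0, -0.95], [0, 0, -0.95]], "gripper": [1, 1, 1, 1, 1, 1, 1, 1]}}

```text
time: 9.25
tool_pos: [0.5617, -0.0721, 0.4175]
ee_rot: [-3.141, -0.001, 1.977]
wrist_force: [-0.2, 0.3, -0.6]
width: 0.0939
finger_force: 0.0
```

{"api": "play_rows", "payload": {"translation": [[0.15, 0.16, 0], [0.13, 0.17, 0], [0, 0, 0], [0, 0, 0]], "twist": [[0, 0, -0.95], [0, 0, -0.95], [0, 0, 0], [0, 0, 0]], "gripper": [1, 1, 1, 1]}}

```text
time: 9.65
tool_pos: [0.5686, -0.0567, 0.4177]
ee_rot: [-3.141, -0.001, 2.161]
wrist_force: [0.4, -0.6, 0.7]
width: 0.094
finger_force: 0.0
```

Run:
```python
from h import *
import cv2
o=robot.get_obs();print(np.round(o["tool_pos"],4),np.round(o["ee_rot"],3),np.round(o["joint_positions"],2),o["time"])
r={}
for k in range(2):
  im=robot.snapshot("wrist")
  for n in ["tee_grip","tee_end"]:
    l=[(np.round(d["centre"],4).tolist(),round(d["score"],2)) for d in robot.spot_point(n,"wrist")[:2]];print(n,l)
    if l:r.setdefault(n,[]).append(l[0][0])
cv2.imwrite("pics/w3.png",im[:,:,::-1])
g=np.mean(r["tee_grip"],0);e=np.mean(r["tee_end"],0)-g
y=np.arctan2(e[1],e[0])%np.pi
print("bar",y); plan([g[0],g[1],.356],y,4)
```

```text
[ 0.5686 -0.0567  0.4177] [-3.141e+00 -1.000e-03  2.161e+00] [-0.2   0.13  1.29 -0.    1.71 -0.79] 9.65
tee_grip [([0.5668, -0.055, 0.178], 0.6)]
tee_end []
tee_grip []
tee_end [([0.5857, -0.0832, 0.1787], 0.78), ([0.4572, -0.3616, -0.0015], 0.27)]
bar 2.1612499058267103
[[0.02, -0.0, 0.39], [0.02, -0.0, 0.39], [0.02, -0.0, 0.39], [0.02, -0.0, 0.39]] [np.float64(0.0), np.float64(0.0), np.float64(0.0), np.float64(0.0)]
```

View pics/w3.png

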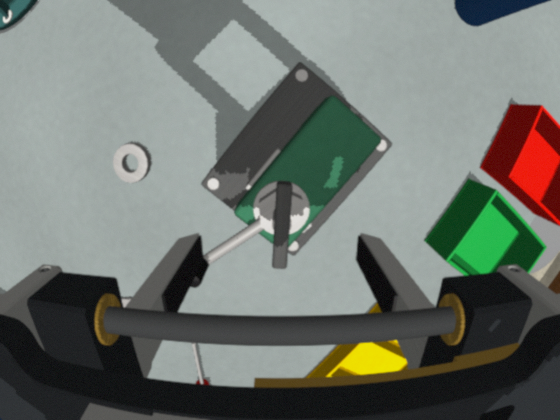

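The bar lies straight along the tool x axis at (282,225), centred between the fingers, and the post at (197,280) is clear of the left finger. I descend and grip.

{"api": "play_rows", "payload": {"translation": [[0.02, 0, 0.4], [0.02, 0, 0.4], [0, 0, 0.4], [0, 0, 0.34], [0, 0, 0], [0, 0, 0], [0, 0, 0], [0, 0, 0]], "twist": [[0, 0, 0], [0, 0, 0], [0, 0, 0], [0, 0, 0], [0, 0, 0], [0, 0, 0], [0, 0, 0], [0, 0, 0]], "gripper": [1, 1, 1, 0.5, -1, -1, -1, -1]}}

```text
time: 10.75
tool_pos: [0.5679, -0.0554, 0.3579]
ee_rot: [3.14, 0.001, 2.163]
wrist_force: [0.5, -0.4, -0.7]
width: 0.0574
finger_force: 0.0
```

{"api": "play_rows", "payload": {"translation": [[0, 0, 0], [0, 0, 0], [0, 0, 0], [0, 0, 0], [0, 0, 0], [0, 0, 0]], "twist": [[0, 0, 0], [0, 0, 0], [0, 0, 0], [0, 0, 0], [0, 0, 0], [0, 0, 0]], "gripper": [-1, -1, -1, -1, -1, -1]}}

```text
time: 11.35
tool_pos: [0.5682, -0.055, 0.3567]
ee_rot: [3.139, 0.0, 2.163]
wrist_force: [3.7, 1.4, -2.1]
width: 0.013
finger_force: 30.0
```

```bash
cat > t.py <<'E'
from h import *
o=robot.get_obs();print(np.round(o["tool_pos"],4),np.round(o["ee_rot"],3),"q6",round(o["joint_positions"][5],3),"t",o["time"],"F",np.round(o["wrist_force"],2),"M",np.round(o["wrist_torque"],3),"tau6",round(o["joint_torque"][5],3),round(o["width"],4))
E
python3 t.py
```

```text
[ 0.5682 -0.055   0.3567] [3.139 0.    2.163] q6 -0.789 t 11.35 F [ 3.67  1.45 -2.06] M [ 0.297 -0.595  0.055] tau6 0.0 0.013
```

{"api": "play_rows", "payload": {"translation": [[0, 0, 0], [0, 0, 0], [0, 0, 0], [0, 0, 0], [0, 0, 0], [0, 0, 0], [0, 0, 0], [0, 0, 0]], "twist": [[0, 0, 0.5], [0, 0, 0.5], [0, 0, 0.5], [0, 0, 0.5], [0, 0, 0.5], [0, 0, 0.5], [0, 0, 0.5], [0, 0, 0]], "gripper": [-1, -1, -1, -1, -1, -1, -1, -1]}}

```text
time: 12.15
tool_pos: [0.5686, -0.0547, 0.3567]
ee_rot: [3.138, -0.001, 1.813]
wrist_force: [4.4, 2.7, -2.1]
width: 0.013
finger_force: 30.0
```

```bash
python3 t.py
```

```text
[ 0.5686 -0.0547  0.3567] [ 3.138e+00 -1.000e-03  1.813e+00] q6 -0.438 t 12.15 F [ 4.36  2.69 -2.09] M [ 0.363 -0.815  0.157] tau6 0.303 0.013
```

{"api": "play_rows", "payload": {"translation": [[0, 0, 0], [0, 0, 0], [0, 0, 0], [0, 0, 0], [0, 0, 0], [0, 0, 0]], "twist": [[0, 0, 0.7], [0, 0, 0.7], [0, 0, 0.7], [0, 0, 0.7], [0, 0, 0.7], [0, 0, 0]], "gripper": [-1, -1, -1, -1, -1, -1]}}

```text
time: 12.75
tool_pos: [0.569, -0.0547, 0.3567]
ee_rot: [3.136, -0.002, 1.463]
wrist_force: [6.4, 1.9, -4.0]
width: 0.0127
finger_force: 30.0
```

```bash
python3 t.py
```

```text
[ 0.569  -0.0547  0.3567] [ 3.136e+00 -2.000e-03  1.463e+00] q6 -0.088 t 12.75 F [ 6.37  1.89 -4.01] M [ 0.299 -1.148  0.054] tau6 0.347 0.0127
```

{"api": "play_rows", "payload": {"translation": [[0, 0.04, 0.01], [0, 0, 0], [0, 0, 0], [0, 0, 0], [0, 0, 0]], "twist": [[0, 0, 0], [0, 0, 0.5], [0, 0, 0.5], [0, 0, 0.5], [0, 0, 0]], "gripper": [-1, -1, -1, -1, -1]}}

```text
time: 13.25
tool_pos: [0.5699, -0.0548, 0.3567]
ee_rot: [3.139, -0.002, 1.314]
wrist_force: [4.0, 3.5, -0.2]
width: 0.013
finger_force: 30.0
```

```bash
cat > s.py <<'E'
from h import *
L=[]
for i in range(5):
    robot.snapshot("top");o=robot.get_obs();L.append(np.r_[o["wrist_force"],o["wrist_torque"],o["joint_torque"][5]])
L=np.array(L);print("t",round(o["time"],2),np.round(o["tool_pos"],4),"yaw",round(o["ee_rot"][2],3),"q6",round(o["joint_positions"][5],3),"w",round(o["width"],4),"\nF",np.round(L.mean(0)[:3],2),"M",np.round(L.mean(0)[3:6],3),"tau6",L[:,6].round(3),"Mz",L[:,5].round(3))
E
python3 s.py
```

```text
t 13.5 [ 0.5699 -0.0548  0.3567] yaw 1.315 q6 0.061 w 0.0134 
F [ 4.52  3.52 -0.09] M [ 0.62  -0.641  0.11 ] tau6 [0.161 0.12  0.114 0.113 0.113] Mz [0.069 0.107 0.107 0.15  0.117]
```

{"api": "play_rows", "payload": {"translation": [[0, 0, 0], [0, 0, 0], [0, 0, 0], [0, 0, 0]], "twist": [[0, 0, 0.4], [0, 0, 0.4], [0, 0, 0.4], [0, 0, 0.4]], "gripper": [-1, -1, -1, -1]}}

```text
time: 13.9
tool_pos: [0.5701, -0.0548, 0.3567]
ee_rot: [3.139, -0.003, 1.153]
wrist_force: [4.5, 2.9, -0.7]
width: 0.0134
finger_force: 30.0
```

```bash
python3 t.py
```

```text
[ 0.5701 -0.0548  0.3567] [ 3.139e+00 -3.000e-03  1.153e+00] q6 0.222 t 13.9 F [ 4.53  2.9  -0.75] M [ 0.536 -0.85   0.216] tau6 -0.126 0.0134
```

{"api": "play_rows", "payload": {"translation": [[0, 0, 0], [0, 0, 0], [0, 0, 0], [0, 0, 0]], "twist": [[0, 0, 0.4], [0, 0, 0.4], [0, 0, 0.4], [0, 0, 0.4]], "gripper": [-1, -1, -1, -1]}}

```text
time: 14.3
tool_pos: [0.5702, -0.055, 0.3567]
ee_rot: [3.139, -0.003, 0.993]
wrist_force: [6.5, 1.6, -2.0]
width: 0.0132
finger_force: 30.0
```

```bash
python3 t.py
```

```text
[ 0.5702 -0.055   0.3567] [ 3.139e+00 -3.000e-03  9.930e-01] q6 0.382 t 14.3 F [ 6.5   1.59 -1.99] M [ 0.478 -0.951  0.197] tau6 -0.126 0.0132
```

{"api": "play_rows", "payload": {"translation": [[0, 0, 0], [0, 0, 0], [0, 0, 0], [0, 0, 0]], "twist": [[0, 0, 0.4], [0, 0, 0.4], [0, 0, 0.4], [0, 0, 0.4]], "gripper": [-1, -1, -1, -1]}}

```text
time: 14.7
tool_pos: [0.5704, -0.0551, 0.3567]
ee_rot: [3.139, -0.004, 0.833]
wrist_force: [7.0, 1.7, -1.5]
width: 0.0131
finger_force: 30.0
```

```bash
python3 t.py
```

```text
[ 0.5704 -0.0551  0.3567] [ 3.139 -0.004  0.833] q6 0.542 t 14.7 F [ 6.97  1.69 -1.53] M [ 0.449 -1.079  0.194] tau6 -0.126 0.0131
```

{"api": "play_rows", "payload": {"translation": [[0, 0, 0], [0, 0, 0], [0, 0, 0], [0, 0, 0]], "twist": [[0, 0, 0.4], [0, 0, 0.4], [0, 0, 0.4], [0, 0, 0.4]], "gripper": [-1, -1, -1, -1]}}

```text
time: 15.1
tool_pos: [0.5705, -0.0553, 0.3567]
ee_rot: [3.138, -0.005, 0.673]
wrist_force: [6.9, 2.4, -1.0]
width: 0.0132
finger_force: 30.0
```

```bash
python3 t.py; python3 s.py
python3 - <<'E'
from h import *
import cv2
im=robot.snapshot("wrist");cv2.imwrite("pics/w4.png",im[:,:,::-1])
E
```

```text
[ 0.5705 -0.0553  0.3567] [ 3.138 -0.005  0.673] q6 0.702 t 15.1 F [ 6.95  2.4  -0.99] M [ 0.366 -1.206  0.216] tau6 -0.125 0.0132
t 15.35 [ 0.5705 -0.0553  0.3567] yaw 0.674 q6 0.7 w 0.0131 
F [ 6.92  1.83 -1.99] M [ 0.316 -1.189  0.125] tau6 [0.255 0.277 0.162 0.136 0.132] Mz [0.172 0.151 0.118 0.106 0.076]
```

View pics/w4.png

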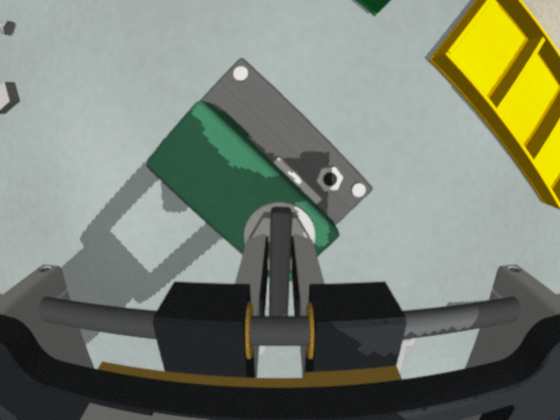

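The bar is still straight between the pads at (281,260), with no slip, and there is no contact yet (about 0.2 N m). I carry on, with a small shift to relieve the side force.

{"api": "play_rows", "payload": {"translation": [[0.03, 0.02, 0], [0, 0, 0], [0, 0, 0], [0, 0, 0]], "twist": [[0, 0, 0.4], [0, 0, 0.4], [0, 0, 0.4], [0, 0, 0.4]], "gripper": [-1, -1, -1, -1]}}

```text
time: 15.8
tool_pos: [0.5713, -0.0554, 0.3567]
ee_rot: [3.14, -0.002, 0.513]
wrist_force: [4.4, 0.4, -0.6]
width: 0.0133
finger_force: 30.0
```

```bash
python3 t.py
```

```text
[ 0.5713 -0.0554  0.3567] [ 3.14e+00 -2.00e-03  5.13e-01] q6 0.863 t 15.8 F [ 4.44  0.4  -0.63] M [ 0.141 -0.627  0.205] tau6 -0.132 0.0133
```

{"api": "play_rows", "payload": {"translation": [[0, 0, 0], [0, 0, 0]], "twist": [[0, 0, 0.4], [0, 0, 0.4]], "gripper": [-1, -1]}}

```text
time: 16.0
tool_pos: [0.5713, -0.0555, 0.3567]
ee_rot: [3.14, -0.002, 0.433]
wrist_force: [4.4, 0.3, -0.2]
width: 0.0131
finger_force: 30.0
```

```bash
python3 t.py
```

```text
[ 0.5713 -0.0555  0.3567] [ 3.14e+00 -2.00e-03  4.33e-01] q6 0.943 t 16.0 F [ 4.45  0.34 -0.21] M [ 0.102 -0.635  0.186] tau6 -0.132 0.0131
```

{"api": "play_rows", "payload": {"translation": [[0, 0, 0], [0, 0, 0]], "twist": [[0, 0, 0.4], [0, 0, 0.4]], "gripper": [-1, -1]}}

```text
time: 16.2
tool_pos: [0.5714, -0.0556, 0.3567]
ee_rot: [3.14, -0.002, 0.352]
wrist_force: [4.1, 0.3, -1.0]
width: 0.0133
finger_force: 30.0
```

```bash
python3 t.py
```

```text
[ 0.5714 -0.0556  0.3567] [ 3.14e+00 -2.00e-03  3.52e-01] q6 1.023 t 16.2 F [ 4.14  0.32 -0.96] M [ 0.034 -0.693  0.2  ] tau6 -0.132 0.0133
```

{"api": "play_rows", "payload": {"translation": [[0, 0, 0], [0, 0, 0]], "twist": [[0, 0, 0.4], [0, 0, 0.4]], "gripper": [-1, -1]}}

```text
time: 16.4
tool_pos: [0.5714, -0.0557, 0.3567]
ee_rot: [3.14, -0.003, 0.272]
wrist_force: [3.8, -0.2, -0.1]
width: 0.0129
finger_force: 30.0
```

```bash
python3 t.py
```

```text
[ 0.5714 -0.0557  0.3567] [ 3.14e+00 -3.00e-03  2.72e-01] q6 1.103 t 16.4 F [ 3.82 -0.18 -0.05] M [ 0.032 -0.654  0.205] tau6 -0.131 0.0129
```

{"api": "play_rows", "payload": {"translation": [[0, 0, 0], [0, 0, 0]], "twist": [[0, 0, 0.4], [0, 0, 0.4]], "gripper": [-1, -1]}}

```text
time: 16.6
tool_pos: [0.5714, -0.0558, 0.3567]
ee_rot: [3.139, -0.003, 0.192]
wrist_force: [5.3, 0.5, -0.4]
width: 0.0129
finger_force: 30.0
```

```bash
python3 t.py
```

```text
[ 0.5714 -0.0558  0.3567] [ 3.139e+00 -3.000e-03  1.920e-01] q6 1.183 t 16.6 F [ 5.3   0.54 -0.45] M [-0.005 -0.693  0.24 ] tau6 -0.131 0.0129
```

{"api": "play_rows", "payload": {"translation": [[0, 0, 0], [0, 0, 0]], "twist": [[0, 0, 0.4], [0, 0, 0.4]], "gripper": [-1, -1]}}

```text
time: 16.8
tool_pos: [0.5714, -0.0559, 0.3567]
ee_rot: [3.139, -0.003, 0.112]
wrist_force: [4.6, -0.3, -0.1]
width: 0.013
finger_force: 30.0
```

```bash
python3 t.py
```

```text
[ 0.5714 -0.0559  0.3567] [ 3.139e+00 -3.000e-03  1.120e-01] q6 1.263 t 16.8 F [ 4.59 -0.34 -0.14] M [-0.084 -0.659  0.18 ] tau6 -0.13 0.013
```

{"api": "play_rows", "payload": {"translation": [[0, 0, 0], [0, 0, 0]], "twist": [[0, 0, 0.4], [0, 0, 0.4]], "gripper": [-1, -1]}}

```text
time: 17.0
tool_pos: [0.5714, -0.056, 0.3567]
ee_rot: [3.139, -0.003, 0.032]
wrist_force: [4.8, -1.3, -0.4]
width: 0.013
finger_force: 30.0
```

```bash
python3 t.py
```

```text
[ 0.5714 -0.056   0.3567] [ 3.139e+00 -3.000e-03  3.200e-02] q6 1.343 t 17.0 F [ 4.78 -1.27 -0.38] M [-0.126 -0.716  0.17 ] tau6 -0.13 0.013
```

{"api": "play_rows", "payload": {"translation": [[0, 0, 0], [0, 0, 0]], "twist": [[0, 0, 0.4], [0, 0, 0.4]], "gripper": [-1, -1]}}

```text
time: 17.2
tool_pos: [0.5714, -0.0561, 0.3567]
ee_rot: [3.139, -0.003, -0.048]
wrist_force: [4.0, -2.1, -1.5]
width: 0.0132
finger_force: 30.0
```

```bash
python3 t.py
```

```text
[ 0.5714 -0.0561  0.3567] [ 3.139e+00 -3.000e-03 -4.800e-02] q6 1.423 t 17.2 F [ 3.97 -2.08 -1.55] M [-0.227 -0.757  0.171] tau6 -0.13 0.0132
```

{"api": "play_rows", "payload": {"translation": [[0, 0, 0], [0, 0, 0]], "twist": [[0, 0, 0.4], [0, 0, 0.4]], "gripper": [-1, -1]}}

```text
time: 17.4
tool_pos: [0.5714, -0.0563, 0.3567]
ee_rot: [3.139, -0.004, -0.128]
wrist_force: [4.9, -2.6, -1.3]
width: 0.0136
finger_force: 30.0
```

```bash
python3 t.py
```

```text
[ 0.5714 -0.0563  0.3567] [ 3.139 -0.004 -0.128] q6 1.503 t 17.4 F [ 4.91 -2.57 -1.29] M [-0.29  -0.69   0.171] tau6 -0.13 0.0136
```

{"api": "play_rows", "payload": {"translation": [[0, 0, 0], [0, 0, 0]], "twist": [[0, 0, 0.4], [0, 0, 0.4]], "gripper": [-1, -1]}}

```text
time: 17.6
tool_pos: [0.5714, -0.0564, 0.3567]
ee_rot: [3.139, -0.004, -0.208]
wrist_force: [4.5, -2.2, 0.0]
width: 0.0132
finger_force: 30.0
```

```bash
python3 t.py
```

```text
[ 0.5714 -0.0564  0.3567] [ 3.139 -0.004 -0.208] q6 1.583 t 17.6 F [ 4.55 -2.23  0.03] M [-0.378 -0.666  0.185] tau6 -0.131 0.0132
```

{"api": "play_rows", "payload": {"translation": [[0, 0, 0], [0, 0, 0]], "twist": [[0, 0, 0.4], [0, 0, 0.4]], "gripper": [-1, -1]}}

```text
time: 17.8
tool_pos: [0.5714, -0.0565, 0.3567]
ee_rot: [3.139, -0.004, -0.288]
wrist_force: [4.0, -3.2, -1.5]
width: 0.013
finger_force: 30.0
```

```bash
python3 t.py
```

```text
[ 0.5714 -0.0565  0.3567] [ 3.139 -0.004 -0.288] q6 1.663 t 17.8 F [ 3.99 -3.16 -1.51] M [-0.381 -0.632  0.24 ] tau6 -0.131 0.013
```

{"api": "play_rows", "payload": {"translation": [[0, 0, 0], [0, 0, 0]], "twist": [[0, 0, 0.4], [0, 0, 0.4]], "gripper": [-1, -1]}}

```text
time: 18.0
tool_pos: [0.5713, -0.0566, 0.3567]
ee_rot: [3.139, -0.004, -0.369]
wrist_force: [4.8, -2.5, -0.6]
width: 0.0131
finger_force: 30.0
```

```bash
python3 t.py
```

```text
[ 0.5713 -0.0566  0.3567] [ 3.139 -0.004 -0.369] q6 1.743 t 18.0 F [ 4.8  -2.46 -0.64] M [-0.469 -0.606  0.201] tau6 -0.124 0.0131
```

{"api": "play_rows", "payload": {"translation": [[0, 0, 0], [0, 0, 0]], "twist": [[0, 0, 0.4], [0, 0, 0.4]], "gripper": [-1, -1]}}

```text
time: 18.2
tool_pos: [0.5713, -0.0567, 0.3567]
ee_rot: [3.139, -0.004, -0.449]
wrist_force: [4.4, -3.2, -0.8]
width: 0.0132
finger_force: 30.0
```

```bash
python3 t.py
```

```text
[ 0.5713 -0.0567  0.3567] [ 3.139 -0.004 -0.449] q6 1.823 t 18.2 F [ 4.4  -3.2  -0.83] M [-0.548 -0.6    0.28 ] tau6 -0.116 0.0132
```

{"api": "play_rows", "payload": {"translation": [[0, 0, 0], [0, 0, 0]], "twist": [[0, 0, 0.4], [0, 0, 0.4]], "gripper": [-1, -1]}}

```text
time: 18.4
tool_pos: [0.5713, -0.0568, 0.3567]
ee_rot: [3.139, -0.004, -0.529]
wrist_force: [3.9, -3.1, -2.0]
width: 0.0131
finger_force: 30.0
```

```bash
python3 t.py
```

```text
[ 0.5713 -0.0568  0.3567] [ 3.139 -0.004 -0.529] q6 1.903 t 18.4 F [ 3.87 -3.07 -1.98] M [-0.614 -0.522  0.225] tau6 -0.109 0.0131
```

The wrist moment is noisy, but the joint-6 torque sits at -0.131 and then climbs steadily from yaw ≈ -0.30: that is the contact. The target is about 0.65 rad beyond it, yaw ≈ -0.94.

{"api": "play_rows", "payload": {"translation": [[0, 0, 0], [0, 0, 0], [0, 0, 0], [0, 0, 0], [0, 0, 0]], "twist": [[0, 0, 0.4], [0, 0, 0.4], [0, 0, 0.4], [0, 0, 0.4], [0, 0, 0.4]], "gripper": [-1, -1, -1, -1, -1]}}

```text
time: 18.9
tool_pos: [0.5711, -0.057, 0.3567]
ee_rot: [3.139, -0.005, -0.729]
wrist_force: [2.7, -4.5, -0.0]
width: 0.0132
finger_force: 30.0
```

```bash
python3 t.py
```

```text
[ 0.5711 -0.057   0.3567] [ 3.139 -0.005 -0.729] q6 2.103 t 18.9 F [ 2.7  -4.51 -0.01] M [-0.631 -0.444  0.255] tau6 -0.088 0.0132
```

{"api": "play_rows", "payload": {"translation": [[0, 0, 0], [0, 0, 0], [0, 0, 0], [0, 0, 0], [0, 0, 0]], "twist": [[0, 0, 0.4], [0, 0, 0.4], [0, 0, 0.4], [0, 0, 0.4], [0, 0, 0.4]], "gripper": [-1, -1, -1, -1, -1]}}

```text
time: 19.4
tool_pos: [0.571, -0.0571, 0.3567]
ee_rot: [3.139, -0.005, -0.929]
wrist_force: [1.7, -5.3, 0.4]
width: 0.0128
finger_force: 30.0
```

```bash
python3 t.py; python3 s.py
```

```text
[ 0.571  -0.0571  0.3567] [ 3.139 -0.005 -0.929] q6 2.303 t 19.4 F [ 1.68 -5.26  0.41] M [-0.772 -0.26   0.261] tau6 -0.068 0.0128
t 19.65 [ 0.571  -0.0572  0.3567] yaw -0.928 q6 2.301 w 0.0131 
F [ 2.07 -4.53 -0.06] M [-0.787 -0.332  0.185] tau6 [0.305 0.329 0.214 0.187 0.183] Mz [0.235 0.195 0.16  0.141 0.195]
```

About 0.63 rad past contact, in the middle of the allowed band. I release, rise and go back to the post.

{"api": "play_rows", "payload": {"translation": [[0, 0, 0], [0, 0, 0], [0, 0, 0], [0, 0, 0], [0, 0, 0], [0, 0, -0.5], [0, 0, -0.6], [0, 0, -0.6]], "twist": [[0, 0, 0], [0, 0, 0], [0, 0, 0], [0, 0, 0], [0, 0, 0], [0, 0, 0], [0, 0, 0], [0, 0, 0]], "gripper": [-0.3, 0, 0, 0, 0, 0, 0, 0]}}

```text
time: 20.45
tool_pos: [0.5706, -0.0552, 0.4247]
ee_rot: [3.141, 0.001, -0.927]
wrist_force: [-0.5, 0.7, -0.4]
width: 0.0472
finger_force: 0.0
```

```bash
python3 t.py; python3 -c "
from h import *
plan([.5415,-.1364,.425],1.23,22)"
```

```text
[ 0.5706 -0.0552  0.4247] [ 3.141e+00  1.000e-03 -9.270e-01] q6 2.302 t 20.45 F [-0.48  0.66 -0.44] M [0.01  0.101 0.004] tau6 0.001 0.0472
[[0.05, 0.08, -0.0], [0.05, 0.09, -0.0], [0.04, 0.09, -0.0], [0.03, 0.09, -0.0], [0.02, 0.1, -0.0], [0.01, 0.1, -0.0], [-0.0, 0.1, -0.0], [-0.01, 0.1, -0.0]] [np.float64(-0.98), np.float64(-0.98), np.float64(-0.98), np.float64(-0.98), np.float64(-0.98), np.float64(-0.98), np.float64(-0.98), np.float64(-0.98)]
[[-0.02, 0.1, -0.0], [-0.03, 0.09, -0.0], [-0.04, 0.09, -0.0], [-0.05, 0.09, -0.0], [-0.05, 0.08, -0.0], [-0.06, 0.08, -0.0], [-0.07, 0.07, -0.0], [-0.08, 0.06, -0.0]] [np.float64(-0.98), np.float64(-0.98), np.float64(-0.98), np.float64(-0.98), np.float64(-0.98), np.float64(-0.98), np.float64(-0.98), np.float64(-0.98)]
[[-0.08, 0.05, -0.0], [-0.09, 0.05, -0.0], [-0.09, 0.04, -0.0], [-0.09, 0.03, -0.0], [-0.1, 0.02, -0.0], [-0.1, 0.01, -0.0]] [np.float64(-0.98), np.float64(-0.98), np.float64(-0.98), np.float64(-0.98), np.float64(-0.98), np.float64(-0.98)]
```

{"api": "play_rows", "payload": {"translation": [[0.05, 0.08, 0], [0.05, 0.09, 0], [0.04, 0.09, 0], [0.03, 0.09, 0], [0.02, 0.1, 0], [0.01, 0.1, 0], [0, 0.1, 0], [-0.01, 0.1, 0]], "twist": [[0, 0, -0.98], [0, 0, -0.98], [0, 0, -0.98], [0, 0, -0.98], [0, 0, -0.98], [0, 0, -0.98], [0, 0, -0.98], [0, 0, -0.98]], "gripper": [1, 1, 1, 1, 1, 1, 1, 1]}}

```text
time: 21.25
tool_pos: [0.5603, -0.0854, 0.4242]
ee_rot: [-3.141, 0.0, -0.139]
wrist_force: [-0.2, -0.6, -1.1]
width: 0.094
finger_force: 0.0
```

{"api": "play_rows", "payload": {"translation": [[-0.02, 0.1, 0], [-0.03, 0.09, 0], [-0.04, 0.09, 0], [-0.05, 0.09, 0], [-0.05, 0.08, 0], [-0.06, 0.08, 0], [-0.07, 0.07, 0], [-0.08, 0.06, 0]], "twist": [[0, 0, -0.98], [0, 0, -0.98], [0, 0, -0.98], [0, 0, -0.98], [0, 0, -0.98], [0, 0, -0.98], [0, 0, -0.98], [0, 0, -0.98]], "gripper": [1, 1, 1, 1, 1, 1, 1, 1]}}

```text
time: 22.05
tool_pos: [0.5496, -0.1152, 0.4242]
ee_rot: [-3.141, 0.0, 0.645]
wrist_force: [0.3, -0.1, 0.1]
width: 0.0938
finger_force: 0.0
```

{"api": "play_rows", "payload": {"translation": [[-0.08, 0.05, 0], [-0.09, 0.05, 0], [-0.09, 0.04, 0], [-0.09, 0.03, 0], [-0.1, 0.02, 0], [-0.1, 0.01, 0], [0, 0, 0]], "twist": [[0, 0, -0.98], [0, 0, -0.98], [0, 0, -0.98], [0, 0, -0.98], [0, 0, -0.98], [0, 0, -0.98], [0, 0, 0]], "gripper": [1, 1, 1, 1, 1, 1, 1]}}

```text
time: 22.75
tool_pos: [0.5417, -0.1378, 0.4242]
ee_rot: [-3.141, 0.0, 1.228]
wrist_force: [-0.5, -0.2, -0.3]
width: 0.0942
finger_force: 0.0
```

```bash
python3 t.py
python3 - <<'E'
from h import *
robot.snapshot("wrist")
for n in ["lever_post","tee_grip","tee_end"]:
    print(n,[(np.round(d["centre"],4).tolist(),round(d["score"],2)) for d in robot.spot_point(n,"wrist")[:2]])
E
```

```text
[ 0.5417 -0.1378  0.4242] [-3.141  0.     1.228] q6 -0.008 t 22.75 F [-0.5  -0.25 -0.26] M [-0.024  0.087  0.026] tau6 -0.48 0.0942
lever_post []
tee_grip [([0.57, -0.055, 0.1772], 0.66)]
tee_end [([0.5503, -0.0314, 0.1774], 0.73)]
```

{"api": "play_rows", "payload": {"translation": [[0.03, 0, 0.5], [0, 0, 0.5], [0, 0, 0.5], [0, 0, 0.46], [0, 0, 0], [0, 0, 0], [0, 0, 0], [0, 0, 0]], "twist": [[0, 0, 0], [0, 0, 0], [0, 0, 0], [0, 0, 0], [0, 0, 0], [0, 0, 0], [0, 0, 0], [0, 0, 0]], "gripper": [1, 1, 0.6, 0, -0.68, -0.68, -0.68, -0.68]}}

```text
time: 23.75
tool_pos: [0.5426, -0.1365, 0.3475]
ee_rot: [3.139, -0.0, 1.229]
wrist_force: [-0.4, -0.5, 0.0]
width: 0.0496
finger_force: 0.0
```

{"api": "play_rows", "payload": {"translation": [[0, 0, 0], [0, 0, 0], [0, 0, 0], [0, 0, 0], [0, 0, 0], [0, 0, 0]], "twist": [[0, 0, 0], [0, 0, 0], [0, 0, 0], [0, 0, 0], [0, 0, 0], [0, 0, 0]], "gripper": [-0.68, -0.68, -0.68, -0.68, -0.68, -0.68]}}

```text
time: 24.35
tool_pos: [0.5422, -0.1364, 0.3458]
ee_rot: [-3.141, 0.0, 1.229]
wrist_force: [-0.5, 0.4, 1.0]
width: 0.015
finger_force: 0.3
```

```bash
python3 t.py
python3 - <<'E'
from h import *
import cv2
im=robot.snapshot("wrist");cv2.imwrite("pics/w5.png",im[:,:,::-1])
E
```

```text
[ 0.5422 -0.1364  0.3458] [-3.141  0.     1.229] q6 -0.006 t 24.35 F [-0.54  0.4   0.96] M [-0.074  0.212 -0.037] tau6 0.003 0.015
```

View pics/w5.png

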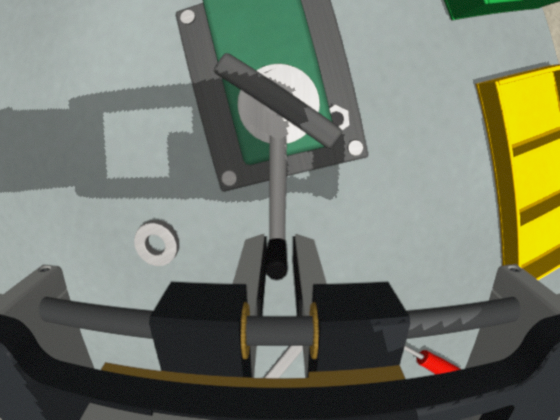

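The post is caged at (277,258). I turn the lever clockwise, about 0.95 rad freely first.

{"api": "play_rows", "payload": {"translation": [[0.01, -0.21, 0], [0.01, -0.21, 0], [0.01, -0.21, 0], [0.01, -0.21, 0], [0.01, -0.21, 0], [0.01, -0.21, 0], [0.01, -0.21, 0], [0.01, -0.21, 0]], "twist": [[0, 0, 1], [0, 0, 1], [0, 0, 1], [0, 0, 1], [0, 0, 1], [0, 0, 1], [0, 0, 1], [0, 0, 1]], "gripper": [-0.68, -0.68, -0.68, -0.68, -0.68, -0.68, -0.68, -0.68]}}

```text
time: 25.2
tool_pos: [0.4937, -0.0927, 0.3457]
ee_rot: [3.14, 0.001, 0.424]
wrist_force: [0.3, -2.5, -0.9]
width: 0.0151
finger_force: 1.2
```

{"api": "play_rows", "payload": {"translation": [[0.01, -0.11, 0], [0.01, -0.11, 0], [0.01, -0.11, 0], [0, 0, 0]], "twist": [[0, 0, 0.5], [0, 0, 0.5], [0, 0, 0.5], [0, 0, 0]], "gripper": [-0.68, -0.68, -0.68, -0.68]}}

```text
time: 25.6
tool_pos: [0.4901, -0.0793, 0.3459]
ee_rot: [-3.142, -0.0, 0.279]
wrist_force: [0.3, -0.3, 0.3]
width: 0.015
finger_force: 0.0
```

```bash
cat > l.py <<'E'
from h import *
F=[]
for i in range(3):
    robot.snapshot("top");o=robot.get_obs();F.append(o["wrist_force"])
F=np.mean(F,0);p=np.array(o["tool_pos"][:2])+0*0;a=np.array([.570,-.0563]);d=p-a;r=np.hypot(*d);d/=r
y=o["ee_rot"][2]
print("t",round(o["time"],2),"theta",round(np.arctan2(d[1],d[0])%(2*np.pi),3),"r",round(r,4),"yaw+pi",round((y+np.pi)%(2*np.pi),3),"q6",round(o["joint_positions"][5],2),"tan(resist +)",round(float(F[:2]@[-d[1],d[0]]),2),"rad",round(float(F[:2]@d),2),"fz",round(F[2],1),"w",round(o["width"],4),"ff",round(o["finger_force"],1))
E
python3 l.py
```

```text
t 25.75 theta 3.425 r 0.0831 yaw+pi 3.421 q6 1.02 tan(resist +) 0.04 rad -0.56 fz 0.0 w 0.0147 ff 0.0
```

{"api": "play_rows", "payload": {"translation": [[0, -0.1, 0], [0, -0.1, 0], [0, -0.1, 0], [0, -0.1, 0], [0, 0, 0]], "twist": [[0, 0, 0.5], [0, 0, 0.5], [0, 0, 0.5], [0, 0, 0.5], [0, 0, 0]], "gripper": [-0.68, -0.68, -0.68, -0.68, -0.68]}}

```text
time: 26.25
tool_pos: [0.487, -0.0638, 0.3459]
ee_rot: [-3.141, -0.0, 0.08]
wrist_force: [-0.0, -0.2, -0.5]
width: 0.015
finger_force: 0.0
```

```bash
python3 l.py
```

```text
t 26.4 theta 3.234 r 0.0834 yaw+pi 3.221 q6 1.24 tan(resist +) -0.06 rad 0.07 fz 0.4 w 0.0147 ff 0.0
```

{"api": "play_rows", "payload": {"translation": [[0, -0.1, 0], [0, -0.1, 0], [0, 0, 0]], "twist": [[0, 0, 0.5], [0, 0, 0.5], [0, 0, 0]], "gripper": [-0.68, -0.68, -0.68]}}

```text
time: 26.7
tool_pos: [0.4865, -0.0559, 0.3459]
ee_rot: [-3.141, -0.0, -0.02]
wrist_force: [0.0, 0.1, 0.3]
width: 0.0149
finger_force: 0.0
```

```bash
python3 l.py
```

```text
t 26.85 theta 3.138 r 0.0836 yaw+pi 3.122 q6 1.36 tan(resist +) -0.09 rad 0.3 fz -0.0 w 0.0152 ff 0.0
```

{"api": "play_rows", "payload": {"translation": [[0, -0.1, 0], [0, -0.1, 0], [0, 0, 0]], "twist": [[0, 0, 0.5], [0, 0, 0.5], [0, 0, 0]], "gripper": [-0.68, -0.68, -0.68]}}

```text
time: 27.15
tool_pos: [0.4868, -0.0479, 0.3458]
ee_rot: [-3.141, 0.0, -0.12]
wrist_force: [0.6, 0.0, 0.2]
width: 0.015
finger_force: 0.0
```

```bash
python3 l.py
```

```text
t 27.3 theta 3.043 r 0.0836 yaw+pi 3.022 q6 1.48 tan(resist +) 0.25 rad -0.19 fz -0.4 w 0.0153 ff 0.0
```

{"api": "play_rows", "payload": {"translation": [[0, -0.1, 0], [0, -0.1, 0], [0, -0.1, 0], [0, -0.1, 0], [0, 0, 0]], "twist": [[0, 0, 0.5], [0, 0, 0.5], [0, 0, 0.5], [0, 0, 0.5], [0, 0, 0]], "gripper": [-0.68, -0.68, -0.68, -0.68, -0.68]}}

```text
time: 27.8
tool_pos: [0.49, -0.0322, 0.3459]
ee_rot: [-3.141, 0.0, -0.32]
wrist_force: [-0.1, -0.2, 0.1]
width: 0.0152
finger_force: 0.0
```

```bash
python3 l.py
```

```text
t 27.95 theta 2.851 r 0.0836 yaw+pi 2.822 q6 1.71 tan(resist +) 0.07 rad -0.06 fz 0.3 w 0.015 ff 0.0
```

{"api": "play_rows", "payload": {"translation": [[0, -0.1, 0], [0, -0.1, 0], [0, 0, 0]], "twist": [[0, 0, 0.5], [0, 0, 0.5], [0, 0, 0]], "gripper": [-0.68, -0.68, -0.68]}}

```text
time: 28.25
tool_pos: [0.4926, -0.0247, 0.3459]
ee_rot: [-3.141, 0.0, -0.42]
wrist_force: [-0.3, -0.7, -0.2]
width: 0.0154
finger_force: 0.0
```

```bash
python3 l.py
```

```text
t 28.4 theta 2.755 r 0.0835 yaw+pi 2.722 q6 1.83 tan(resist +) 0.34 rad -0.16 fz -0.2 w 0.0151 ff 0.0
```

{"api": "play_rows", "payload": {"translation": [[0, -0.1, 0], [0, -0.1, 0], [0, 0, 0]], "twist": [[0, 0, 0.5], [0, 0, 0.5], [0, 0, 0]], "gripper": [-0.68, -0.68, -0.68]}}

```text
time: 28.7
tool_pos: [0.4961, -0.0175, 0.3459]
ee_rot: [-3.141, 0.0, -0.52]
wrist_force: [1.0, -0.4, -0.0]
width: 0.0152
finger_force: 0.0
```

```bash
python3 l.py
```

```text
t 28.85 theta 2.66 r 0.0834 yaw+pi 2.622 q6 1.94 tan(resist +) -0.4 rad -0.09 fz -0.0 w 0.0151 ff 0.0
```

{"api": "play_rows", "payload": {"translation": [[0, -0.1, 0], [0, -0.1, 0], [0, 0, 0]], "twist": [[0, 0, 0.4], [0, 0, 0.4], [0, 0, 0]], "gripper": [-0.68, -0.68, -0.68]}}

```text
time: 29.15
tool_pos: [0.5002, -0.0106, 0.3459]
ee_rot: [-3.141, 0.0, -0.6]
wrist_force: [-0.1, 0.2, -0.6]
width: 0.0153
finger_force: 0.0
```

```bash
python3 l.py
```

```text
t 29.3 theta 2.564 r 0.0834 yaw+pi 2.541 q6 2.04 tan(resist +) -0.27 rad -0.04 fz -0.0 w 0.0152 ff 0.0
```

{"api": "play_rows", "payload": {"translation": [[0, -0.1, 0], [0, -0.1, 0], [0, 0, 0]], "twist": [[0, 0, 0.4], [0, 0, 0.4], [0, 0, 0]], "gripper": [-0.68, -0.68, -0.68]}}

```text
time: 29.6
tool_pos: [0.5049, -0.0041, 0.3459]
ee_rot: [-3.141, 0.0, -0.68]
wrist_force: [0.1, -0.3, -0.1]
width: 0.0149
finger_force: 0.0
```

```bash
python3 l.py
```

```text
t 29.75 theta 2.468 r 0.0834 yaw+pi 2.461 q6 2.13 tan(resist +) -0.18 rad 0.51 fz -0.6 w 0.015 ff 0.0
```

{"api": "play_rows", "payload": {"translation": [[0, -0.1, 0], [0, -0.1, 0], [0, 0, 0]], "twist": [[0, 0, 0.4], [0, 0, 0.4], [0, 0, 0]], "gripper": [-0.68, -0.68, -0.68]}}

```text
time: 30.05
tool_pos: [0.5101, 0.0019, 0.3459]
ee_rot: [-3.141, 0.0, -0.76]
wrist_force: [0.3, -0.4, 1.0]
width: 0.0148
finger_force: 0.0
```

```bash
python3 l.py
```

```text
t 30.2 theta 2.372 r 0.0836 yaw+pi 2.381 q6 2.22 tan(resist +) -0.25 rad 0.06 fz 0.2 w 0.0153 ff 0.0
```

{"api": "play_rows", "payload": {"translation": [[0, -0.1, 0], [0, -0.1, 0], [0, 0, 0]], "twist": [[0, 0, 0.4], [0, 0, 0.4], [0, 0, 0]], "gripper": [-0.68, -0.68, -0.68]}}

```text
time: 30.5
tool_pos: [0.5155, 0.0072, 0.3459]
ee_rot: [3.14, -0.0, -0.841]
wrist_force: [-1.6, -2.6, 1.4]
width: 0.0151
finger_force: 1.4
```

```bash
python3 l.py
```

```text
t 30.65 theta 2.281 r 0.0837 yaw+pi 2.301 q6 2.32 tan(resist +) 3.55 rad -0.38 fz 0.9 w 0.0154 ff 1.7
```

{"api": "play_rows", "payload": {"translation": [[0, -0.1, 0], [0, -0.1, 0], [0, 0, 0]], "twist": [[0, 0, 0.4], [0, 0, 0.4], [0, 0, 0]], "gripper": [-0.68, -0.68, -0.68]}}

```text
time: 30.95
tool_pos: [0.5215, 0.0122, 0.3459]
ee_rot: [3.139, -0.001, -0.922]
wrist_force: [-3.8, -3.1, 1.6]
width: 0.0149
finger_force: 2.3
```

```bash
python3 l.py
```

```text
t 31.1 theta 2.188 r 0.0839 yaw+pi 2.22 q6 2.41 tan(resist +) 4.62 rad -1.85 fz 1.6 w 0.0149 ff 2.4
```

{"api": "play_rows", "payload": {"translation": [[0, -0.1, 0], [0.01, -0.1, 0], [0, 0, 0]], "twist": [[0, 0, 0.4], [0, 0, 0.4], [0, 0, 0]], "gripper": [-0.68, -0.68, -0.68]}}

```text
time: 31.4
tool_pos: [0.5279, 0.0164, 0.346]
ee_rot: [3.138, -0.001, -1.002]
wrist_force: [-4.7, -6.2, 3.5]
width: 0.015
finger_force: 3.3
```

```bash
python3 l.py
```

```text
t 31.55 theta 2.097 r 0.084 yaw+pi 2.14 q6 2.5 tan(resist +) 6.18 rad -2.4 fz 2.3 w 0.0151 ff 3.2
```

{"api": "play_rows", "payload": {"translation": [[0.01, -0.1, 0], [0.01, -0.1, 0], [0, 0, 0]], "twist": [[0, 0, 0], [0, 0, 0], [0, 0, 0]], "gripper": [-0.68, -0.68, -0.68]}}

```text
time: 31.85
tool_pos: [0.5344, 0.0201, 0.346]
ee_rot: [3.136, 0.001, -1.001]
wrist_force: [-8.1, -4.6, 5.0]
width: 0.015
finger_force: 4.5
```

```bash
python3 l.py
```

```text
t 32.0 theta 2.007 r 0.0843 yaw+pi 2.14 q6 2.5 tan(resist +) 8.94 rad -0.64 fz 4.3 w 0.0151 ff 4.3
```

{"api": "play_rows", "payload": {"translation": [[0.02, -0.1, 0], [0.02, -0.1, 0], [0, 0, 0]], "twist": [[0, 0, 0], [0, 0, 0], [0, 0, 0]], "gripper": [-0.68, -0.68, -0.68]}}

```text
time: 32.3
tool_pos: [0.5415, 0.0234, 0.346]
ee_rot: [3.134, 0.003, -1.001]
wrist_force: [-9.4, -3.9, 5.9]
width: 0.0148
finger_force: 5.2
```

```bash
python3 l.py
```

```text
t 32.45 theta 1.915 r 0.0847 yaw+pi 2.141 q6 2.51 tan(resist +) 10.83 rad 0.55 fz 5.3 w 0.0152 ff 5.1
```

10.8 N at the post is hand-tight. I back off, open and rise clear.

{"api": "play_rows", "payload": {"translation": [[-0.01, 0.08, 0], [0, 0.03, 0], [0, 0, 0], [0, 0, 0], [0, 0, -0.4], [0, 0, -0.7], [0, 0, -0.7], [0, 0, -0.4]], "twist": [[0, 0, 0], [0, 0, 0], [0, 0, 0], [0, 0, 0], [0, 0, 0], [0, 0, 0], [0, 0, 0], [0, 0, 0]], "gripper": [-0.4, -0.2, 0, 0, 0, 0, 0, 0]}}

```text
time: 33.25
tool_pos: [0.5395, 0.022, 0.4366]
ee_rot: [-3.138, -0.002, -1.001]
wrist_force: [0.2, -0.2, 0.8]
width: 0.0465
finger_force: 0.0
```

{"api": "play_rows", "payload": {"translation": [[0, 0, -0.5], [0, 0, -0.5], [0, 0, 0], [0, 0, 0]], "twist": [[0, 0, 0], [0, 0, 0], [0, 0, 0], [0, 0, 0]], "gripper": [0, 0, 0, 0]}}

```text
time: 33.65
tool_pos: [0.5394, 0.0219, 0.4736]
ee_rot: [-3.141, -0.0, -1.001]
wrist_force: [-0.7, 0.6, -0.5]
width: 0.047
finger_force: 0.0
```

```bash
python3 t.py
python3 - <<'E'
from h import *
import cv2
im=robot.snapshot("wrist");cv2.imwrite("pics/w6.png",im[:,:,::-1])
for n in ["lever_post","tee_grip","tee_end"]:
    print(n,[(np.round(d["centre"],4).tolist(),round(d["score"],2)) for d in robot.spot_point(n,"wrist")[:1]])
robot.snapshot("scene");print([(np.round(d["centre"],4).tolist()) for d in robot.spot_point("block","scene")[:1]])
E
```

```text
[0.5394 0.0219 0.4736] [-3.141 -0.    -1.001] q6 2.507 t 33.65 F [-0.7   0.63 -0.46] M [0.081 0.149 0.015] tau6 -0.001 0.047
lever_post [([0.5398, 0.0219, 0.1562], 0.98)]
tee_grip [([0.5693, -0.0596, 0.178], 0.91)]
tee_end [([0.5514, -0.0301, 0.1781], 0.6)]
[[0.5736, -0.0568, 0.0352]]
```

View pics/w6.png

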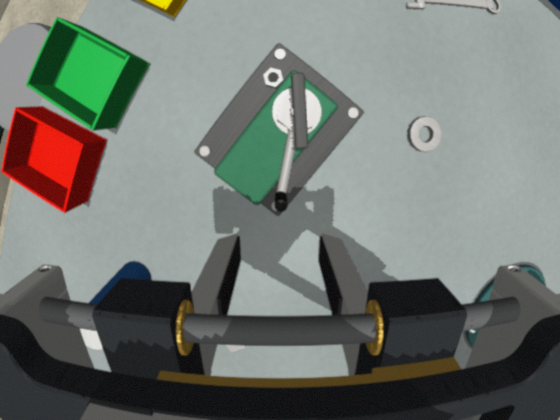

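The lever post at (281,203) has stayed where it was tightened, the tee at (299,110) holds its setting, the block is unmoved and the gripper is clear. I hand in.

```bash
python3 -c "
from bench import robot
print(robot.close_job())"
```

```text
the job is handed in; nothing more can be done
None
```

I handed the job in at about 34 s of the 72 s: the nut was slackened fully, the foot set about 0.63 rad past contact by the joint-torque reading, and the nut tightened again to 10.8 N at the post; the hand-in returned no verdict, so I don't know if it passed.

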